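# Set the lens carriage to its stop and lock it with the wing screw

## Task

Using fingertips only, gently push the lens carriage along its rail until it rests fully against the end stop before the white screen; only then turn its loose brass wing screw clockwise, stroke by stroke with a fingertip against the wings, until it comes up tight and locks the carriage there. Push, never pinch or lift: do not grip the carriage or the screw, and leave the other things on the table where they are.

Things in the scene. Friction and masses are not known exactly. Their poses are not given: they have to be found in the camera images.
- bench: optical bench: flat aluminium rail, 70 mm wide (its x), 410 mm long (its y, from -195 to +215 mm), fixed to the table, roughly left-right before the robot. Origin at table height under the rail; +y along the rail to the end stop and white screen (robot's left), +x away from the robot, z up. Rail top 20 mm above the table
- stop_face (a point): middle of the two rubber buffers on the steel end stop that stands on the rail; the carriage's left end comes to rest here. 30 mm above the table, 130 mm along bench +y. Top of the stop 48 mm above the table; an upright white screen, top 116 mm above the table, stands 56 mm beyond it
- carriage (a joint): grey lens carriage: distance in m it has slid to the stop (bench +y); 0 far right, 0.110 hard against the buffers. Stays where it is left; slides with about 3 N while the wing screw is loose, locked by the screw (about 2 mm of play) when tight. 52 mm wide, 160 mm long, deck 34 mm above the table
- push_face (a point): centre of the carriage's flat right-hand end face (away from the stop), where it is pushed: 46 mm wide, from 21 to 49 mm above the table (rail top at 20 mm); the point is 37 mm above the table, its +y points along the rail to the stop. It is at bench y = -30 mm when the carriage is home
- wing_screw (a joint): the wing screw's own turn in rad, growing clockwise seen from above (tightening). It turns with under 1 N at the wings, sinks 0.6 mm per rad, and its point enters a dimple in the rail when the carriage is home, which locks the carriage. It comes up tight at 8.8 and cannot pass that: the brass wing head then slips on it at about 5 N, so it cannot be overtightened. Stays where it is left
- wing_centre (a point): point on the screw's vertical axis at mid-height of the brass wings, 69.5 mm above the table when the joint reads 0 and 64 mm when tight; 45 mm along bench +y from push_face. Its x axis points along one wing, the other is opposite. Wings 72 mm tip to tip, 6 mm thick, from 10 mm below to 10 mm above the point; hub 18 to 27 mm across; what lies under the wings is at most 49 mm above the table
- pedestal_face (a point): right-hand face of the grey lens pedestal on the carriage, 44 mm from the screw axis on the stop side: 44 mm wide, top edge (this point) 70 mm above the table; the red-rimmed lens on it reaches 123 mm, 93 mm from the axis. Too near for a finger to pass between wing and pedestal: stroke the wings on the other sides
- auto_refractor: tall beige eye-testing instrument fixed at the back left, between the robot's start pose and the work; keep clear of it. 654 mm deep (x), 286 mm wide (y), 557 mm tall; its front part is 175 mm tall, with a joystick to 260 mm; origin at the centre of its underside
- spectacles: dark red spectacles, 141 x 142 x 42 mm, standing on the table at the right; origin at the centre of its underside; not part of the job
- penlight: slim blue penlight, 130 mm long, lying near the front edge of the table; origin at the centre of its underside; not part of the job
- pen_white: blue ballpoint pen, 145 mm long, lying near the front edge of the table; origin at the centre of its underside; not part of the job
- amber_jar: amber jar with a white cap, 44 mm across, 59 mm tall, behind the bench; origin at the centre of its underside; not part of the job
- drop_bottle_a: amber dropper bottle, 33 mm across, 102 mm tall, at the right; origin at the centre of its underside; not part of the job
- med_box_a: small carton of tablets, 31 x 86 x 49 mm, standing at the front left; origin at the centre of its underside; not part of the job
- occluder: flat black eye occluder paddle, 58 x 187 x 5 mm, lying at the front left; origin at the centre of its underside; not part of the job

How it is judged:
By the outcome, as a careful person would: the job done as asked, in the order asked, and still so for the second after the job is handed in, with the robot touching nothing.
It also fails if it takes over 72 s, if anything falls off the work surface, if the arm or the gripper's body presses on something with over 40 N, if the wrist force passes 120 N, or if a joint passes its speed limit or range.

## Robot

A 6-joint arm with a two-finger parallel gripper is mounted at the origin on a cart in front of the work surface, level with it; the furniture and walls round the work are solid. World frame = base frame: x ahead of the robot, y to its left, z up, the work surface at z = 0. Lengths are in mm, angles in rad, forces in N, time in s.
With the tool pointing down it reaches from about 350 to 975 mm from the base axis. Payload 7.1 kg.
Tool frame: the origin (TCP) lies at the very end of the fingers, on their centre line; the grasp point (between the pads) lies ctrl.hold_point_z behind it (ctrl.hold_point_z is the distance from the TCP to the grasp point, in mm); z points along the fingers, y is the line along which they close (so a half turn about z gives the same grasp; the last joint's range is limited). The gripper opens to 88 mm and grips with 3 to 60 N. Pads are 20 mm wide; open, the fingers measure 115 mm over their backs; the gripper's body (75 mm by 178 mm) begins 61 mm behind the grasp point.
Start: joints at [-1.359, 0.423, 1.63, -0, 1.089, -0.019], TCP at [142.992, -608.406, 222.675] pointing down, gripper open.
Joint ranges: [-3, 3], [-0.9, 2.11], [0.09, 2.58], [-1.31, 4.45], [0.11, 2.69], [-2.54, 2.54]. Speed limits (rad/s): [2.39, 2.39, 3.01, 3.14, 3.14, 3.14].

## Interface

Orientations are given as a rotation vector (axis times angle).
In Python, from workcell import ctrl gives the robot as it stands. The module is installed in compiled form; this text tells all that it offers.
- The arm moves only by the shell command python3 -m creep 'ROWS'. ROWS is JSON, a list of rows, each an object with "translation": the shift along the tool's x, y, z in mm, a list of three; "angular": the turn, a rotation vector about the tool's x, y, z in rad, a list of three; "jaw": the opening, from 0 (shut) to 1 (fully open). A call has exactly 8 rows; each row is the pose to reach, as a shift and turn from the pose commanded when the call began, along the tool's axes at that moment; what a row does not reach only later rows make up. A row lasts 1/8 s, in which the tool goes at most 62.5 mm and 10.7 degrees, less where a joint would pass 70% of its speed; a pose out of reach is approached as far as the arm can. A call with a gripper value outside its range is refused whole. The fingers move at their own pace and stop on an object; the grip force is fixed at half the most. Time passes only in rows, so rows that repeat a pose let the fingers close, or fill a call up. It gives the time, the measured TCP pose, the force, the opening and the grip force at its end, in the units of the state.
- ctrl.get_obs(): the state, without advancing time (a new reading comes with each control period).
- ctrl.get_image(name): name is "scene" or "top" or "wrist"; returns the picture (420x560x3 uint8, red, green, blue); there is no depth.
- ctrl.camera_info(name): a dict with "camera_matrix" (3x3 intrinsics, pixels), "world_from_camera" (4x4, takes a point from camera to world coordinates). Camera axes: x right, y up, looking along -z (the intrinsics and any distortion apply to the point x, -y, -z); pixel columns grow to the right and rows downward; lengths in mm; the calibration is good to about 2 mm. A picture is of the moment at which its call begins: read the wrist's pose just before it. camera_info takes no time and is no camera call; for the wrist camera it gives the pose at the moment of the call.
- ctrl.close_job(): hands the job in; it is judged then, once.
Trained networks look in the newest picture that a camera, given by its name, has taken for a name from the list of things; names that differ only in an ending like _2 or _b are one class to them, and where a whole thing is asked for, a point or a joint stands for the part that bears it (a point fixed in the world has none). Each returns a list of dicts, best first, with "score" (0 to 1); they miss things now and then, are a little off and sometimes report something else, mostly with a low value. They report only what shows in the picture. A call takes as long as a camera call.
- ctrl.look_for(camera, label): "rect" ([left, top, right, bottom] in pixels, round what is visible of it).
The state is a dict: "t": time; "qpos": joint angles; "qvel": joint speeds; "joint_torque": joint torques, N m; "ee_pos": TCP position; "orientation": TCP orientation; "ft_force": force on the tool from outside, world axes, zero at the start; "moment": the same for the moment, N m; "width": finger opening in mm; "grasp_force": force on a finger pad.
Only numpy, scipy, OpenCV 4.12 (cv2) and the standard library are available. Lean on these libraries where they do the work, as an engineer would, in place of code of your own. Each camera call takes 0.05 s, during which the arm holds its last target. There are 200 camera calls.

## Working session

There is one attempt and no reset: what is moved stays moved. The work goes in short steps, Python scripts to look and compute and a shell command to move; the robot and the scene stay as the last step left them, time stands still between calls to the robot, and variables do not carry over. Pictures are saved under pics/ and viewed, at most 10 in all, crops included, and the job is handed in when it is done.

```bash
mkdir -p pics; python3 - <<'E'
from workcell import ctrl
import cv2,numpy as np
np.set_printoptions(precision=3,suppress=True)
o=ctrl.get_obs();print(o['ee_pos'],o['orientation'],o['t'],o['width'],ctrl.hold_point_z)
for c in('scene','top'):
    im=ctrl.get_image(c);cv2.imwrite(f'pics/{c}0.png',im[:,:,::-1])
    i=ctrl.camera_info(c);print(c,i)
    for l in('carriage','wing_screw','bench','pedestal_face','auto_refractor','amber_jar','drop_bottle_a'):
        print(l,[(r['rect'],round(r['score'],2)) for r in ctrl.look_for(c,l)[:2]])
E
```

```text
[ 142.871 -607.9    221.913] [-3.119 -0.362  0.   ] 0.0 87.4758937150306 18.700000000000003
scene {'camera_matrix': array([[474.807,   0.   , 279.683],
       [  0.   , 474.807, 209.641],
       [  0.   ,   0.   ,   1.   ]]), 'world_from_camera': array([[  -0.217,   -0.725,    0.654, 1661.537],
       [   0.976,   -0.155,    0.153,  102.707],
       [  -0.01 ,    0.671,    0.741, 1336.198],
       [   0.   ,    0.   ,    0.   ,    1.   ]])}
carriage [([254.2, 190.9, 293.2, 219.3], 0.59)]
wing_screw [([254.1, 194.2, 271.0, 204.1], 0.43)]
bench [([223.4, 193.0, 331.2, 221.3], 0.6)]
pedestal_face [([251.6, 189.0, 297.2, 219.9], 0.81)]
auto_refractor []
amber_jar [([245.3, 230.2, 260.3, 254.4], 0.66)]
drop_bottle_a [([176.3, 200.6, 187.9, 221.0], 0.71)]
top {'camera_matrix': array([[427.244,   0.   , 286.346],
       [  0.   , 427.244, 208.118],
       [  0.   ,   0.   ,   1.   ]]), 'world_from_camera': array([[   0.277,    0.93 ,   -0.24 ,  245.461],
       [  -0.961,    0.267,   -0.074, -258.869],
       [  -0.005,    0.251,    0.968, 1349.584],
       [   0.   ,    0.   ,    0.   ,    1.   ]])}
carriage [([268.3, 221.9, 314.6, 247.0], 0.89)]
wing_screw [([298.0, 230.5, 314.0, 243.0], 0.52)]
bench []
pedestal_face [([263.9, 219.0, 318.4, 251.2], 0.69)]
auto_refractor []
amber_jar [([307.6, 179.3, 322.5, 192.9], 0.7)]
drop_bottle_a [([391.2, 224.7, 408.5, 241.3], 0.57)]
```

View pics/top0.png

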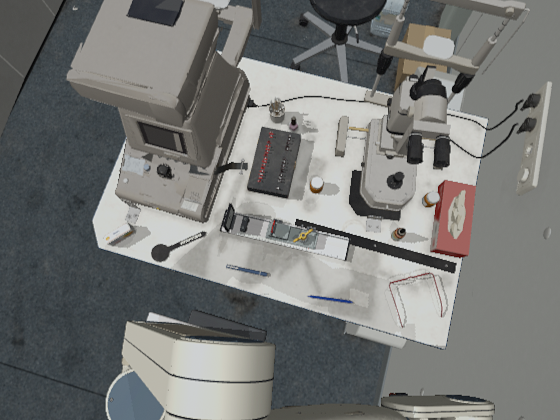

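View pics/scene0.png

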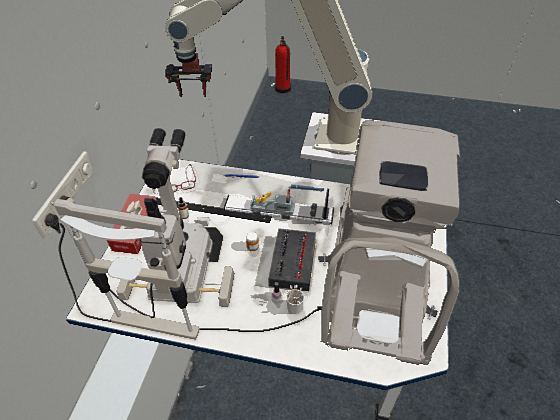

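The top view shows the bench from about (222,220) to (350,250), with the brass screw near (304,237), the lens near (275,228) and the stop and screen at its left end. The scene view shows the arm hanging clear at the upper left, on the robot's right. Next I'll zoom in and compute positions.

```bash
cat > h.py <<'E'
from workcell import ctrl
import cv2,numpy as np
from scipy.spatial.transform import Rotation as R
np.set_printoptions(precision=2,suppress=True)
def px2w(i,u,v,z):
    K=i['camera_matrix'];T=i['world_from_camera']
    d=np.linalg.solve(K,[u,v,1.]);d=T[:3,:3]@(d*[1,-1,-1]);p=T[:3,3]
    return p+d*(z-p[2])/d[2]
def w2px(i,P):
    K=i['camera_matrix'];T=i['world_from_camera']
    c=(np.asarray(P,float)-T[:3,3])@T[:3,:3];c=c*[1,-1,-1];q=c@K.T
    return q[...,:2]/q[...,2:]
def crop(src,dst,x0,y0,x1,y1,s):
    cv2.imwrite(dst,cv2.resize(cv2.imread(src)[y0:y1,x0:x1],None,fx=s,fy=s,interpolation=cv2.INTER_CUBIC))
E
python3 - <<'E'
from h import *
crop('pics/top0.png','pics/top0c.png',210,195,365,265,5)
i=ctrl.camera_info('top')
for n,u,v,z in[('screw',306,237,69),('railL',225,220,20),('railRfar',350,238,20),('railRnear',347,259,20),('jar',315,186,30),('bottle',400,233,50),('slit',375,215,0),('refr front',208,218,175),('refr botfront',205,219,0),('specs',417,300,20)]: print(n,px2w(i,u,v,z))
E
```

```text
screw [ 491.65 -243.24   69.  ]
railL [482.74  20.63  20.  ]
railRfar [ 536.34 -376.88   20.  ]
railRnear [ 469.28 -383.93   20.  ]
jar [ 668.54 -226.17   30.  ]
bottle [ 587.68 -518.86   50.  ]
slit [ 636.68 -438.3     0.  ]
refr front [447.32  36.06 175.  ]
refr botfront [471.54  88.3    0.  ]
specs [ 406.85 -618.68   20.  ]
```

View pics/top0c.png

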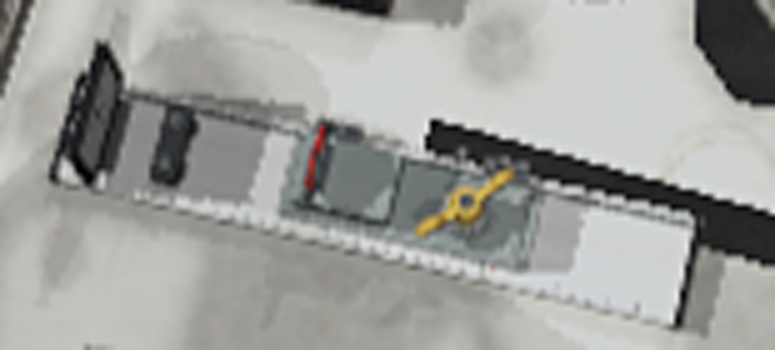

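The crop shows the rail's right end corners at about (349,238) and (345.6,260). The screw hub is at (303,235.6), with wing tips at (293.6,241) and (312.8,229.4). The carriage's right end is near (316,240).

```bash
python3 - <<'E'
from h import *
i=ctrl.camera_info('top')
c=lambda u,v,z:px2w(i,210+(u+.5)/5-.5,195+(v+.5)/5-.5,z)
rf,rn=c(695,214,20),c(678,326,20);ln=c(135,195,20)
print(rf,rn,ln)
by=(ln-rn)[:2];by/=np.linalg.norm(by);bx=np.array([by[1],-by[0]])
print('by',by,np.degrees(np.arctan2(-by[0],by[1])))
O=((rf+rn)/2)[:2]+195*by
print('O',O)
f=lambda P:np.array([(P[:2]-O)@bx,(P[:2]-O)@by])
for n,u,v,z in[('hub',465,203,70),('t1',418,230,69.5),('t2',514,172,69.5),('cr_far',537,185,49),('cr_near',528,268,34),('buffer',195,135,40),('farleft',130,93,20)]: P=c(u,v,z);print(n,P,f(P))
o=ctrl.get_obs();Rm=R.from_rotvec(o['orientation']).as_matrix();print(Rm)
for t in([*(O-200*by),150],[*(O-165*by),150]): print(t,Rm.T@(np.array(t)-o['ee_pos']))
E
```

```text
[ 536.98 -372.17   20.  ] [ 465.3  -379.15   20.  ] [450.88 -28.49  20.  ]
by [-0.04  1.  ] 2.355048934358424
O [ 493.13 -180.83]
hub [ 493.97 -231.83   70.  ] [ -1.26 -50.99]
t1 [ 470.13 -208.87   69.5 ] [-24.13 -27.07]
t2 [ 520.88 -255.43   69.5 ] [ 24.66 -75.68]
cr_far [ 521.3  -271.23   49.  ] [ 24.43 -91.48]
cr_near [ 472.25 -279.65   34.  ] [-24.93 -97.88]
buffer [494.76 -56.51  40.  ] [  6.74 124.15]
farleft [513.4   -5.09  20.  ] [ 27.47 174.76]
[[ 0.97  0.23 -0.  ]
 [ 0.23 -0.97 -0.  ]
 [-0.    0.   -1.  ]]
[np.float64(501.34952950123574), np.float64(-380.658599301016), 150] [ 400.96 -139.74   72.69]
[np.float64(499.91131702613336), np.float64(-345.68816114424624), 150] [ 407.56 -174.11   72.69]
```

```bash
python3 -m creep '[{"translation":[50,-18,0],"angular":[0,0,0.02],"jaw":0},{"translation":[100,-35,0],"angular":[0,0,0.04],"jaw":0},{"translation":[155,-54,0],"angular":[0,0,0.06],"jaw":0},{"translation":[210,-73,0],"angular":[0,0,0.09],"jaw":0},{"translation":[260,-91,0],"angular":[0,0,0.11],"jaw":0},{"translation":[310,-108,0],"angular":[0,0,0.13],"jaw":0},{"translation":[360,-126,0],"angular":[0,0,0.15],"jaw":0},{"translation":[400,-140,0],"angular":[0,0,0.17],"jaw":0}]'
python3 - <<'E'
from h import *
o=ctrl.get_obs();i=ctrl.camera_info('wrist');im=ctrl.get_image('wrist');cv2.imwrite('pics/w1.png',im[:,:,::-1])
print(o['t'],o['ee_pos'],o['orientation'],o['width']);print(i)
for l in('carriage','wing_screw','bench'): print(l,[(r['rect'],round(r['score'],2)) for r in ctrl.look_for('wrist',l)[:2]])
E
```

```text
t: 1.8
ee_pos: [502.1, -379.3, 222.8]
orientation: [3.14, 0.096, 0.001]
ft_force: [0.4, 0.1, 0.1]
width: 11.3
grasp_force: 0.0
1.8 [ 502.08 -379.28  222.78] [3.14 0.1  0.  ] 11.298130571221392
{'camera_matrix': array([[297.44,   0.  , 275.89],
       [  0.  , 297.44, 203.06],
       [  0.  ,   0.  ,   1.  ]]), 'world_from_camera': array([[   0.06,    0.95,    0.29,  581.31],
       [  -1.  ,    0.06,    0.02, -374.7 ],
       [  -0.  ,   -0.29,    0.96,  385.02],
       [   0.  ,    0.  ,    0.  ,    1.  ]])}
carriage [([14.6, 141.9, 192.7, 216.7], 0.71)]
wing_screw [([122.1, 163.0, 162.7, 210.9], 0.72)]
bench [([1.4, 141.8, 276.3, 218.6], 0.77), ([15.7, 144.0, 196.8, 217.8], 0.57)]
```

View pics/w1.png

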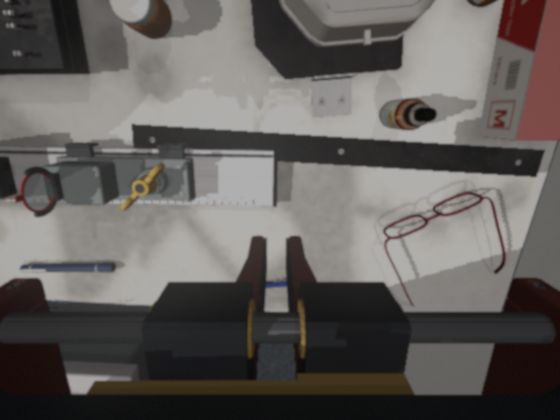

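The wrist view shows the rail's right end at x≈275 (rows 150–206), the screw hub at (143,186), the carriage's right end at x≈193 and the lens at (38,190). I'll zoom in for accurate edges.

```bash
python3 - <<'E'
from h import *
crop('pics/w1.png','pics/w1c.png',110,135,290,220,4.4)
E
```

```text
(no output)
```

View pics/w1c.png

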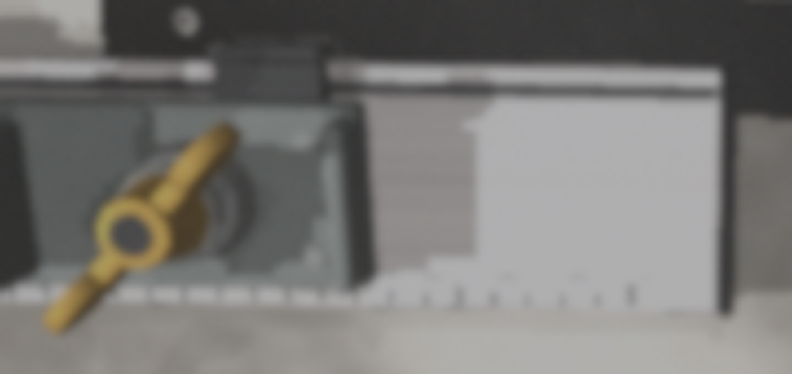

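```bash
python3 - <<'E'
from h import *
i=ctrl.camera_info('wrist')
c=lambda u,v,z:px2w(i,110+(u+.5)/4.4-.5,135+(v+.5)/4.4-.5,z)
rf,rn,lf=c(720,68,20),c(720,312,20),c(0,60,20)
d1=rf-rn; d2=lf-rf
print(rf,rn,d1,np.degrees(np.arctan2(d1[1],d1[0])),np.degrees(np.arctan2(-d2[0],d2[1])))
ps=[('hub',132,232,76),('t1',58,325,74),('t2',222,130,74),('pf_far_b',371,100,21),('pf_near_b',372,285,21),('pf_top_far',347,100,49),('pf_top_near',350,290,49)]
for yaw in(3.5,):
  a=np.radians(yaw);bx=np.array([np.cos(a),np.sin(a)]);by=np.array([-bx[1],bx[0]])
  O=((rf+rn)/2)[:2]+195*by;print('O',O)
  for n,u,v,z in ps: P=c(u,v,z);q=P[:2]-O;print(n,P,q@bx,q@by)
E
```

```text
[ 535.28 -374.83   20.  ] [ 464.69 -379.01   20.  ] [70.59  4.18  0.  ] 3.391818897499637 2.9135260609591596
O [ 488.08 -182.29]
hub [ 493.89 -234.76   76.  ] 2.589283206815487 -52.730831799569984
t1 [ 468.12 -213.66   74.  ] -21.840319440609342 -30.100692093433032
t2 [ 519.89 -257.12   74.  ] 27.178269857318686 -76.63434945627259
pf_far_b [ 520.62 -278.65   21.  ] 26.592707964137066 -98.17557981185776
pf_near_b [ 466.95 -277.93   21.  ] -26.92990769751726 -94.17490973340895
pf_top_far [ 524.81 -279.97   49.  ] 30.692463510851336 -99.74529288005344
pf_top_near [ 473.89 -279.54   49.  ] -20.10384499341395 -96.20303292862229
```

```bash
python3 -m creep '[{"translation":[-1,-20,20],"angular":[0,0,0],"jaw":0},{"translation":[-1,-45,60],"angular":[0,0,0],"jaw":0},{"translation":[-1,-60,100],"angular":[0,0,0],"jaw":0},{"translation":[-1,-60,140],"angular":[0,0,0],"jaw":0},{"translation":[-1,-60,165],"angular":[0,0,0],"jaw":0},{"translation":[-1,-60,180],"angular":[0,0,0],"jaw":0},{"translation":[-1,-60,190],"angular":[0,0,0],"jaw":0},{"translation":[-1,-60,190],"angular":[0,0,0],"jaw":0}]'
python3 -m creep '[{"translation":[0,-4,0],"angular":[0,0,0],"jaw":0},{"translation":[0,-10,0],"angular":[0,0,0],"jaw":0},{"translation":[0,-15,0],"angular":[0,0,0],"jaw":0},{"translation":[0,-20,0],"angular":[0,0,0],"jaw":0},{"translation":[0,-25,0],"angular":[0,0,0],"jaw":0},{"translation":[0,-30,0],"angular":[0,0,0],"jaw":0},{"translation":[0,-35,0],"angular":[0,0,0],"jaw":0},{"translation":[0,-40,0],"angular":[0,0,0],"jaw":0}]'
```

```text
t: 3.0
ee_pos: [495.4, -321.1, 32.6]
orientation: [-3.14, -0.095, 0.0]
ft_force: [-0.2, -0.6, 0.4]
width: 0.4
grasp_force: 0.0
t: 4.0
ee_pos: [493.4, -280.9, 32.7]
orientation: [3.14, 0.096, 0.001]
ft_force: [0.3, -2.6, -1.5]
width: 0.2
grasp_force: 1.3
```

```bash
python3 -m creep '[{"translation":[0,-5,0],"angular":[0,0,0],"jaw":0},{"translation":[0,-11,0],"angular":[0,0,0],"jaw":0},{"translation":[0,-17,0],"angular":[0,0,0],"jaw":0},{"translation":[0,-23,0],"angular":[0,0,0],"jaw":0},{"translation":[0,-29,0],"angular":[0,0,0],"jaw":0},{"translation":[0,-35,0],"angular":[0,0,0],"jaw":0},{"translation":[0,-39,0],"angular":[0,0,0],"jaw":0},{"translation":[0,-43,0],"angular":[0,0,0],"jaw":0}]'
python3 -m creep '[{"translation":[0,-1,0],"angular":[0,0,0],"jaw":0},{"translation":[0,-2,0],"angular":[0,0,0],"jaw":0},{"translation":[0,-3,0],"angular":[0,0,0],"jaw":0},{"translation":[0,-4,0],"angular":[0,0,0],"jaw":0},{"translation":[0,-5,0],"angular":[0,0,0],"jaw":0},{"translation":[0,-6,0],"angular":[0,0,0],"jaw":0},{"translation":[0,-7,0],"angular":[0,0,0],"jaw":0},{"translation":[0,-8,0],"angular":[0,0,0],"jaw":0}]'
```

```text
t: 5.0
ee_pos: [490.9, -237.8, 32.8]
orientation: [3.14, 0.096, 0.001]
ft_force: [0.9, -2.8, -0.3]
width: 0.6
grasp_force: 1.3
t: 6.0
ee_pos: [490.2, -229.9, 32.7]
orientation: [3.14, 0.096, -0.0]
ft_force: [0.5, -2.2, 1.8]
width: 0.3
grasp_force: 1.3
```

```bash
python3 -m creep '[{"translation":[0,-0.5,0],"angular":[0,0,0],"jaw":0},{"translation":[0,-1,0],"angular":[0,0,0],"jaw":0},{"translation":[0,-1.5,0],"angular":[0,0,0],"jaw":0},{"translation":[0,-2,0],"angular":[0,0,0],"jaw":0},{"translation":[0,-2.5,0],"angular":[0,0,0],"jaw":0},{"translation":[0,-3,0],"angular":[0,0,0],"jaw":0},{"translation":[0,-3.5,0],"angular":[0,0,0],"jaw":0},{"translation":[0,-4,0],"angular":[0,0,0],"jaw":0}]'
```

```text
t: 7.0
ee_pos: [489.9, -225.9, 32.7]
orientation: [-3.14, -0.095, -0.0]
ft_force: [1.4, -2.0, 0.6]
width: 0.3
grasp_force: 1.3
```

```bash
python3 -m creep '[{"translation":[0,-0.5,0],"angular":[0,0,0],"jaw":0},{"translation":[0,-1,0],"angular":[0,0,0],"jaw":0},{"translation":[0,-1.5,0],"angular":[0,0,0],"jaw":0},{"translation":[0,-2,0],"angular":[0,0,0],"jaw":0},{"translation":[0,-2.5,0],"angular":[0,0,0],"jaw":0},{"translation":[0,-3,0],"angular":[0,0,0],"jaw":0},{"translation":[0,-3.5,0],"angular":[0,0,0],"jaw":0},{"translation":[0,-4,0],"angular":[0,0,0],"jaw":0}]'
```

```text
t: 8.0
ee_pos: [490.1, -225.0, 32.8]
orientation: [3.136, 0.097, 0.002]
ft_force: [-2.5, -22.9, -4.5]
width: 0.1
grasp_force: 11.1
```

```bash
python3 -m creep '[{"translation":[0,5,0],"angular":[0,0,0],"jaw":0},{"translation":[0,15,0],"angular":[0,0,0],"jaw":0},{"translation":[0,30,-5],"angular":[0,0,0],"jaw":0},{"translation":[0,35,-40],"angular":[0,0,0],"jaw":0},{"translation":[0,35,-80],"angular":[0,0,0],"jaw":0},{"translation":[0,35,-120],"angular":[0,0,0],"jaw":0},{"translation":[0,35,-150],"angular":[0,0,0],"jaw":0},{"translation":[0,35,-150],"angular":[0,0,0],"jaw":0}]'
python3 - <<'E'
from h import *
o=ctrl.get_obs();i=ctrl.camera_info('wrist');im=ctrl.get_image('wrist');cv2.imwrite('pics/w2.png',im[:,:,::-1])
print(o['t'],o['ee_pos'],o['orientation']);np.save('w2T.npy',i['world_from_camera'])
for l in('carriage','wing_screw','bench'): print(l,[(r['rect'],round(r['score'],2)) for r in ctrl.look_for('wrist',l)[:2]])
crop('pics/w2.png','pics/w2c.png',0,120,270,270,2.9)
E
```

```text
t: 9.0
ee_pos: [493.2, -258.1, 185.4]
orientation: [3.138, 0.095, 0.007]
ft_force: [-0.6, 0.3, 0.3]
width: 0.3
grasp_force: 0.0
9.0 [ 493.18 -258.13  185.37] [3.14 0.1  0.01]
carriage [([49.9, 144.4, 236.9, 227.3], 0.87)]
wing_screw [([161.6, 165.6, 210.1, 223.0], 0.78)]
bench [([0.0, 143.6, 386.9, 236.3], 0.88)]
```

View pics/w2c.png

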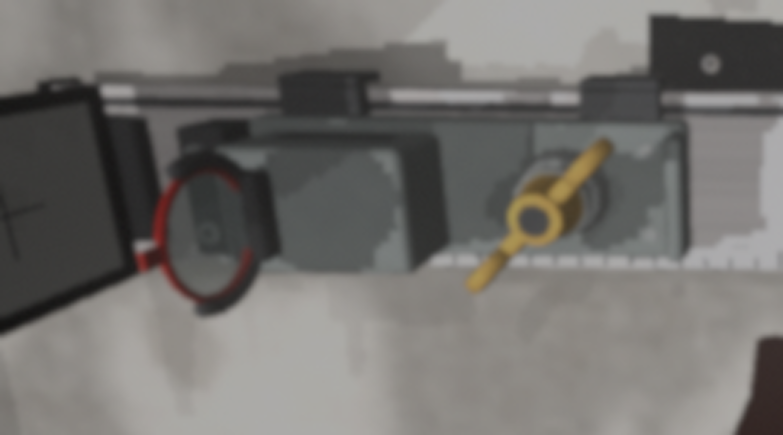

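```bash
python3 - <<'E'
from h import *
i=ctrl.camera_info('wrist')
c=lambda u,v,z:px2w(i,(u+.5)/2.9-.5,120+(v+.5)/2.9-.5,z)
for n,u,v,z in[('hub',535,218,77),('t1',472,287,74),('t2',605,147,74),('pft_far',684,124,49),('pft_near',684,262,34),('ped',437,262,70),('pedtopright far',405,140,70),('pedtopright near',410,270,70)]: print(n,c(u,v,z))
E
```

```text
hub [ 491.33 -171.09   77.  ]
t1 [ 465.27 -148.51   74.  ]
t2 [ 515.16 -193.02   74.  ]
pft_far [ 519.65 -214.63   49.  ]
pft_near [ 464.59 -213.74   34.  ]
ped [ 471.94 -135.74   70.  ]
pedtopright far [ 512.77 -128.16   70.  ]
pedtopright near [ 468.55 -126.51   70.  ]
```

```bash
python3 -m creep '[{"translation":[12,-30,0],"angular":[0,0,0],"jaw":0},{"translation":[24,-65,0],"angular":[0,0,0],"jaw":0},{"translation":[34,-93,0],"angular":[0,0,0],"jaw":0},{"translation":[34,-93,30],"angular":[0,0,0],"jaw":0},{"translation":[34,-93,60],"angular":[0,0,0],"jaw":0},{"translation":[34,-93,85],"angular":[0,0,0],"jaw":0},{"translation":[34,-93,85],"angular":[0,0,0],"jaw":0},{"translation":[34,-93,85],"angular":[0,0,0],"jaw":0}]'
```

```text
t: 10.2
ee_pos: [520.2, -162.1, 97.7]
orientation: [-3.14, -0.095, 0.001]
ft_force: [1.0, -0.7, 0.7]
width: 0.5
grasp_force: 0.0
```

```bash
python3 -m creep '[{"translation":[0,0,10],"angular":[0,0,0],"jaw":0},{"translation":[0,0,20],"angular":[0,0,0],"jaw":0},{"translation":[0,0,30],"angular":[0,0,0],"jaw":0},{"translation":[0,0,37],"angular":[0,0,0],"jaw":0},{"translation":[0,0,40],"angular":[0,0,0],"jaw":0},{"translation":[0,0,40],"angular":[0,0,0],"jaw":0},{"translation":[0,0,40],"angular":[0,0,0],"jaw":0},{"translation":[0,0,40],"angular":[0,0,0],"jaw":0}]'
python3 -m creep '[{"translation":[0.7,6.2,0],"angular":[0,0,0],"jaw":0},{"translation":[-0.1,13.2,0],"angular":[0,0,0],"jaw":0},{"translation":[-2.4,19.8,0],"angular":[0,0,0],"jaw":0},{"translation":[-6.2,25.7,0],"angular":[0,0,0],"jaw":0},{"translation":[-11.2,30.6,0],"angular":[0,0,0],"jaw":0},{"translation":[-17.2,34.3,0],"angular":[0,0,0],"jaw":0},{"translation":[-23.9,36.5,0],"angular":[0,0,0],"jaw":0},{"translation":[-30.8,37.2,0],"angular":[0,0,0],"jaw":0}]'
```

```text
t: 11.2
ee_pos: [520.3, -162.1, 58.0]
orientation: [3.14, 0.096, 0.001]
ft_force: [0.1, 1.0, 0.2]
width: 0.6
grasp_force: 0.0
t: 12.2
ee_pos: [491.2, -201.2, 57.7]
orientation: [3.14, 0.095, 0.0]
ft_force: [-0.1, 0.3, -0.5]
width: 0.4
grasp_force: 0.3
```

```bash
python3 -m creep '[{"translation":[-7,-0.9,0],"angular":[0,0,0],"jaw":0},{"translation":[-13.6,-3.4,0],"angular":[0,0,0],"jaw":0},{"translation":[-19.4,-7.3,0],"angular":[0,0,0],"jaw":0},{"translation":[-24.3,-12.3,0],"angular":[0,0,0],"jaw":0},{"translation":[-27.8,-18.4,0],"angular":[0,0,0],"jaw":0},{"translation":[-29.9,-25.1,0],"angular":[0,0,0],"jaw":0},{"translation":[-30.5,-31,0],"angular":[0,0,0],"jaw":0},{"translation":[-30,-36.4,0],"angular":[0,0,0],"jaw":0}]'
python3 - <<'E'
from h import *
o=ctrl.get_obs();im=ctrl.get_image('top');cv2.imwrite('pics/t3.png',im[:,:,::-1]);im=ctrl.get_image('wrist');cv2.imwrite('pics/w3.png',im[:,:,::-1])
a=cv2.resize(cv2.imread('pics/w3.png')[120:330,80:480],None,fx=2,fy=2)
cv2.imwrite('pics/m3.png',a)
E
```

```text
t: 13.2
ee_pos: [459.4, -166.0, 57.7]
orientation: [-3.14, -0.096, 0.0]
ft_force: [0.3, -0.6, -0.9]
width: 0.3
grasp_force: 0.3
```

View pics/m3.png

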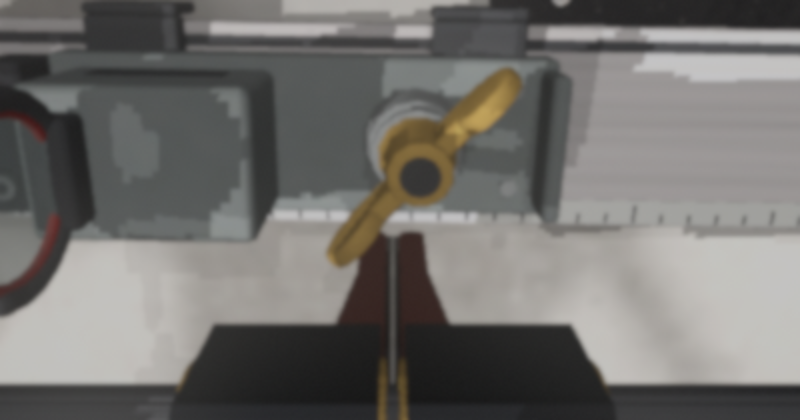

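The wings have turned half a revolution. In the picture the hub is at (420,178) with tips at (510,85) and (340,255), and the fingertip is just behind the near wing at (392,235). I'll repeat the stroke.

```bash
python3 -m creep '[{"translation":[0,5,0],"angular":[0,0,0],"jaw":0},{"translation":[0,5,-30],"angular":[0,0,0],"jaw":0},{"translation":[5,4,-40],"angular":[0,0,0],"jaw":0},{"translation":[35,2,-40],"angular":[0,0,0],"jaw":0},{"translation":[60.8,-0.8,-40],"angular":[0,0,0],"jaw":0},{"translation":[60.8,-0.8,-38],"angular":[0,0,0],"jaw":0},{"translation":[60.8,-0.8,-15],"angular":[0,0,0],"jaw":0},{"translation":[60.8,-0.8,0],"angular":[0,0,0],"jaw":0}]'
python3 -m creep '[{"translation":[0.7,6.2,0],"angular":[0,0,0],"jaw":0},{"translation":[-0.1,13.2,0],"angular":[0,0,0],"jaw":0},{"translation":[-2.4,19.8,0],"angular":[0,0,0],"jaw":0},{"translation":[-6.2,25.7,0],"angular":[0,0,0],"jaw":0},{"translation":[-11.2,30.6,0],"angular":[0,0,0],"jaw":0},{"translation":[-17.2,34.3,0],"angular":[0,0,0],"jaw":0},{"translation":[-23.9,36.5,0],"angular":[0,0,0],"jaw":0},{"translation":[-30.8,37.2,0],"angular":[0,0,0],"jaw":0}]'
python3 -m creep '[{"translation":[-7,-0.9,0],"angular":[0,0,0],"jaw":0},{"translation":[-13.6,-3.4,0],"angular":[0,0,0],"jaw":0},{"translation":[-19.4,-7.3,0],"angular":[0,0,0],"jaw":0},{"translation":[-24.3,-12.3,0],"angular":[0,0,0],"jaw":0},{"translation":[-27.8,-18.4,0],"angular":[0,0,0],"jaw":0},{"translation":[-29.9,-25.1,0],"angular":[0,0,0],"jaw":0},{"translation":[-30.5,-31,0],"angular":[0,0,0],"jaw":0},{"translation":[-30,-36.4,0],"angular":[0,0,0],"jaw":0}]'
```

```text
t: 14.3
ee_pos: [518.7, -161.9, 56.4]
orientation: [-3.14, -0.095, 0.003]
ft_force: [0.3, 0.3, -0.0]
width: 0.0
grasp_force: 0.0
t: 15.3
ee_pos: [491.2, -201.2, 57.7]
orientation: [3.14, 0.095, 0.0]
ft_force: [0.7, 0.6, 0.2]
width: 0.5
grasp_force: 0.3
t: 16.3
ee_pos: [459.4, -166.0, 57.7]
orientation: [-3.14, -0.096, 0.0]
ft_force: [-0.4, -0.2, -0.4]
width: 0.6
grasp_force: 0.3
```

```bash
python3 -m creep '[{"translation":[0,5,0],"angular":[0,0,0],"jaw":0},{"translation":[0,5,-30],"angular":[0,0,0],"jaw":0},{"translation":[5,4,-40],"angular":[0,0,0],"jaw":0},{"translation":[35,2,-40],"angular":[0,0,0],"jaw":0},{"translation":[60.8,-0.8,-40],"angular":[0,0,0],"jaw":0},{"translation":[60.8,-0.8,-38],"angular":[0,0,0],"jaw":0},{"translation":[60.8,-0.8,-15],"angular":[0,0,0],"jaw":0},{"translation":[60.8,-0.8,0],"angular":[0,0,0],"jaw":0}]'
python3 -m creep '[{"translation":[0.7,6.2,0],"angular":[0,0,0],"jaw":0},{"translation":[-0.1,13.2,0],"angular":[0,0,0],"jaw":0},{"translation":[-2.4,19.8,0],"angular":[0,0,0],"jaw":0},{"translation":[-6.2,25.7,0],"angular":[0,0,0],"jaw":0},{"translation":[-11.2,30.6,0],"angular":[0,0,0],"jaw":0},{"translation":[-17.2,34.3,0],"angular":[0,0,0],"jaw":0},{"translation":[-23.9,36.5,0],"angular":[0,0,0],"jaw":0},{"translation":[-30.8,37.2,0],"angular":[0,0,0],"jaw":0}]'
python3 -m creep '[{"translation":[-7,-0.9,0],"angular":[0,0,0],"jaw":0},{"translation":[-13.6,-3.4,0],"angular":[0,0,0],"jaw":0},{"translation":[-19.4,-7.3,0],"angular":[0,0,0],"jaw":0},{"translation":[-24.3,-12.3,0],"angular":[0,0,0],"jaw":0},{"translation":[-27.8,-18.4,0],"angular":[0,0,0],"jaw":0},{"translation":[-29.9,-25.1,0],"angular":[0,0,0],"jaw":0},{"translation":[-30.5,-31,0],"angular":[0,0,0],"jaw":0},{"translation":[-30,-36.4,0],"angular":[0,0,0],"jaw":0}]'
```

```text
t: 17.3
ee_pos: [518.7, -161.8, 56.4]
orientation: [-3.139, -0.095, 0.003]
ft_force: [0.1, -0.7, -0.3]
width: 0.7
grasp_force: 0.0
t: 18.3
ee_pos: [491.1, -201.2, 57.7]
orientation: [3.14, 0.095, 0.0]
ft_force: [1.0, -1.3, -0.8]
width: 0.5
grasp_force: 0.3
t: 19.3
ee_pos: [459.4, -166.9, 57.9]
orientation: [3.139, 0.096, 0.001]
ft_force: [0.3, -7.2, 0.1]
width: 0.3
grasp_force: 2.8
```

```bash
python3 -m creep '[{"translation":[0.2,-1,0],"angular":[0,0,0],"jaw":0},{"translation":[0.4,-2,0],"angular":[0,0,0],"jaw":0},{"translation":[0.7,-3,0],"angular":[0,0,0],"jaw":0},{"translation":[1,-4,0],"angular":[0,0,0],"jaw":0},{"translation":[1.4,-5,0],"angular":[0,0,0],"jaw":0},{"translation":[1.8,-6,0],"angular":[0,0,0],"jaw":0},{"translation":[2.2,-7,0],"angular":[0,0,0],"jaw":0},{"translation":[2.4,-7.7,0],"angular":[0,0,0],"jaw":0}]'
```

```text
t: 20.3
ee_pos: [460.2, -158.7, 57.5]
orientation: [3.14, 0.096, -0.003]
ft_force: [-0.8, -5.5, 0.0]
width: 0.2
grasp_force: 2.4
```

```bash
python3 -m creep '[{"translation":[0,4,0],"angular":[0,0,0],"jaw":0},{"translation":[-5,15,0],"angular":[0,0,0],"jaw":0},{"translation":[0,40,-30],"angular":[0,0,0],"jaw":0},{"translation":[15,75,-70],"angular":[0,0,0],"jaw":0},{"translation":[28,98,-110],"angular":[0,0,0],"jaw":0},{"translation":[28,98,-125],"angular":[0,0,0],"jaw":0},{"translation":[28,98,-125],"angular":[0,0,0],"jaw":0},{"translation":[28,98,-125],"angular":[0,0,0],"jaw":0}]'
python3 - <<'E'
from h import *
o=ctrl.get_obs();im=ctrl.get_image('wrist');cv2.imwrite('pics/w4.png',im[:,:,::-1])
print(o['t'],o['ee_pos'],ctrl.camera_info('wrist')['world_from_camera'][:3,3],np.load('w2T.npy')[:3,3])
crop('pics/w4.png','pics/w4c.png',0,120,270,270,2.9)
E
```

```text
t: 21.3
ee_pos: [493.5, -253.3, 180.8]
orientation: [-3.138, -0.096, 0.005]
ft_force: [0.1, 0.3, -0.8]
width: 0.5
grasp_force: 0.0
21.3 [ 493.54 -253.33  180.84] [ 573.56 -249.12  342.78] [ 571.77 -253.25  347.91]
```

View pics/w4c.png

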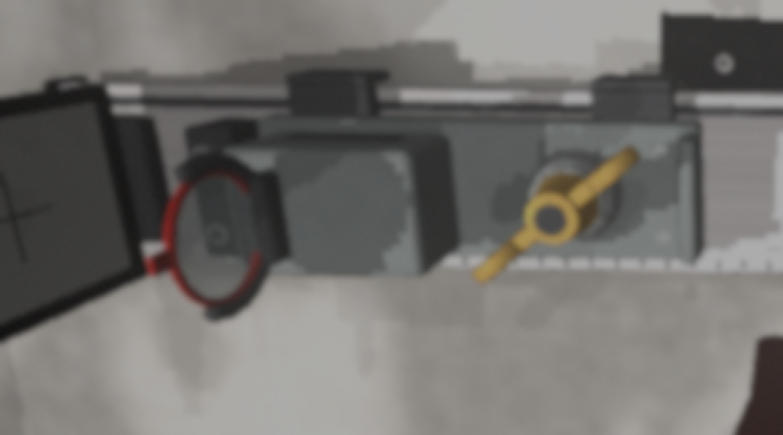

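The picture shows the carriage still against the stop. The screw has sunk, with its hub at (552,217). Because the lock has about 2 mm of play, I'll give the end face one last light push to check that it is seated.

```bash
python3 -m creep '[{"translation":[-2,0,40],"angular":[0,0,0],"jaw":0},{"translation":[-2,0,80],"angular":[0,0,0],"jaw":0},{"translation":[-2,0,115],"angular":[0,0,0],"jaw":0},{"translation":[-2,0,135],"angular":[0,0,0],"jaw":0},{"translation":[-2,0,147],"angular":[0,0,0],"jaw":0},{"translation":[-2,0,149],"angular":[0,0,0],"jaw":0},{"translation":[-2,0,149],"angular":[0,0,0],"jaw":0},{"translation":[-2,0,149],"angular":[0,0,0],"jaw":0}]'
python3 -m creep '[{"translation":[0,-5,0],"angular":[0,0,0],"jaw":0},{"translation":[0,-11,0],"angular":[0,0,0],"jaw":0},{"translation":[0,-16,0],"angular":[0,0,0],"jaw":0},{"translation":[0,-20,0],"angular":[0,0,0],"jaw":0},{"translation":[0,-22,0],"angular":[0,0,0],"jaw":0},{"translation":[0,-23,0],"angular":[0,0,0],"jaw":0},{"translation":[0,-23,0],"angular":[0,0,0],"jaw":0},{"translation":[0,-23,0],"angular":[0,0,0],"jaw":0}]'
```

```text
t: 22.35
ee_pos: [493.9, -255.2, 34.5]
orientation: [3.139, 0.095, 0.002]
ft_force: [-0.1, 1.0, -0.0]
width: 0.4
grasp_force: 0.0
t: 23.35
ee_pos: [491.9, -232.1, 33.7]
orientation: [3.14, 0.095, 0.0]
ft_force: [-0.4, -0.9, -0.2]
width: 0.1
grasp_force: 0.0
```

```bash
python3 -m creep '[{"translation":[0,-1,0],"angular":[0,0,0],"jaw":0},{"translation":[0,-2,0],"angular":[0,0,0],"jaw":0},{"translation":[0,-3,0],"angular":[0,0,0],"jaw":0},{"translation":[0,-4,0],"angular":[0,0,0],"jaw":0},{"translation":[0,-5,0],"angular":[0,0,0],"jaw":0},{"translation":[0,-6,0],"angular":[0,0,0],"jaw":0},{"translation":[0,-7,0],"angular":[0,0,0],"jaw":0},{"translation":[0,-7.5,0],"angular":[0,0,0],"jaw":0}]'
```

```text
t: 24.35
ee_pos: [491.5, -225.1, 33.7]
orientation: [3.139, 0.096, 0.0]
ft_force: [-0.9, -5.9, -1.9]
width: -0.1
grasp_force: 3.3
```

```bash
python3 -m creep '[{"translation":[0,-0.5,0],"angular":[0,0,0],"jaw":0},{"translation":[0,-1,0],"angular":[0,0,0],"jaw":0},{"translation":[0,-1.5,0],"angular":[0,0,0],"jaw":0},{"translation":[0,-2,0],"angular":[0,0,0],"jaw":0},{"translation":[0,-2,0],"angular":[0,0,0],"jaw":0},{"translation":[0,-2,0],"angular":[0,0,0],"jaw":0},{"translation":[0,-2,0],"angular":[0,0,0],"jaw":0},{"translation":[0,-2,0],"angular":[0,0,0],"jaw":0}]'
```

```text
t: 25.35
ee_pos: [491.6, -225.0, 33.7]
orientation: [3.137, 0.096, 0.002]
ft_force: [-3.2, -16.1, -3.9]
width: 0.4
grasp_force: 7.6
```

It stops at the same place as the first push (y = -225.0), so it's seated. I'll back away and hand in.

```bash
python3 -m creep '[{"translation":[0,4,0],"angular":[0,0,0],"jaw":0},{"translation":[0,12,0],"angular":[0,0,0],"jaw":0},{"translation":[0,25,0],"angular":[0,0,0],"jaw":0},{"translation":[0,35,-20],"angular":[0,0,0],"jaw":0},{"translation":[0,35,-60],"angular":[0,0,0],"jaw":0},{"translation":[0,35,-100],"angular":[0,0,0],"jaw":0},{"translation":[0,35,-120],"angular":[0,0,0],"jaw":0},{"translation":[0,35,-120],"angular":[0,0,0],"jaw":0}]' && python3 -c "
from workcell import ctrl
print(ctrl.close_job())"
```

```text
t: 26.35
ee_pos: [494.5, -258.4, 155.3]
orientation: [3.138, 0.095, 0.005]
ft_force: [0.8, 0.3, -1.4]
width: 0.6
grasp_force: 0.0
the job is handed in; nothing more can be done
None
```

The carriage is fully against the end stop and the wing screw is tight, its head slipping at about 5.5 N; the job was handed in at 26.4 s with the robot clear.

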